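# Recharge and reset a tripped stage controller

### The job

The stage controller of the hardness tester has tripped. First swing the sprung charging lever on its top all the way to its stop and let go so that it springs back; then take the stylus out of its stand, put it down through the round hole (not the square one) and push the recessed reset button fully down. Finish while still holding the stylus with the button held down; do not press the button in the square hole, and leave the jar, tray, test block and specimen mount where they are.

Things in the scene. Friction and masses are not known exactly. Their poses are not given: they have to be found in the camera images.
- controller: Stage controller: brushed aluminium case, 220 mm deep (x) by 320 mm wide (y), top face 70 mm above the bench, fixed. Origin at the centre of its underside on the bench; its x axis points to its back, y to its left, seen from the robot. It carries the lever near its left end and two grey modules, one round and one square, near its right end and middle.
- lever_pivot (a point): Point on the lever's upright hinge axis at the controller's top face (70 mm above the bench). Its axes are those of the controller.
- lever_post (a point): Black upright round post, 14 mm across, at the end of the flat dark steel lever, 85 mm from the hinge axis. This point is on the post's axis 45 mm above the controller's top face, 15 mm below the post's top; the post stands free between 21 mm (top of the lever's arm) and 60 mm above that face.
- lever (a joint): Angle of the lever (rad): 0 at rest, 1.2 at its stop. Growing values turn it clockwise seen from above (at rest the arm points 140 degrees counter-clockwise from the controller's x axis, at the stop 71 degrees). A spring pulls it back to 0: about 1 N at the post at rest, 2.7 N at the stop; let go, it returns in about a second. Push the post sideways along its arc.
- reset_port: Reset module: round grey plastic turret 60 mm in diameter, 35 mm tall, fixed on the controller, with a round hole 14 mm in diameter down through the centre of its top. Origin at the centre of its underside. It may be in the right-hand or the middle place.
- reset_port_mouth (a point): Centre of the round hole's mouth, in the top face of the reset module (105 mm above the bench). The hole is vertical. The face of the black reset button, 11 mm across, lies 20 mm below this point when not pressed.
- reset_button (a joint): How far the reset button is pressed (m): 0 up, 0.007 fully down, straight down. Its spring takes 1.8 N to start moving and 6 N fully down.
- erase_port_mouth (a point): Centre of the mouth of the square hole, 14 mm wide, in the top of the other grey module, a square block 60 x 60 mm, 35 mm tall (the erase button lies in it): leave alone.
- erase_button (a joint): How far the erase button in the square hole is pressed (m): 0 up, 0.007 down. Must stay up.
- stand: Grey stylus stand, fixed: block 60 x 60 mm, 78 mm tall, with a vertical through hole 12 mm in diameter at its centre, in which the stylus hangs by its shoulder. Origin at the centre of its underside on the bench. To the left or to the right of the controller.
- stylus: Steel stylus, 60 g, upright: knurled round handle 16 mm in diameter and 60 mm long, and below it a thin shaft 8 mm in diameter and 70 mm long with a rounded tip. The flat shoulder under the handle rests on the stand's top. Origin at the handle's centre; z points up, away from the tip.
- stylus_grip (a point): Centre of the stylus's handle, half-way up the handle: 108 mm above the bench at the start, 30 mm below the handle's top, and 100 mm above the stylus's tip.
- stylus_tip (a point): Lower end of the stylus, 100 mm below the handle's centre.
- sample_tray: Bystander: wooden sample tray with four compartments, 90 x 90 mm, 40 mm tall, on the bench on the other side of the controller from the stand. Origin at its underside's centre.
- test_block: Bystander: steel hardness test block, disc 50 mm in diameter, 12 mm tall, on the front of the controller's top. Origin at its underside's centre.
- mount: Bystander: dark moulded specimen mount, disc 30 mm in diameter, 16 mm tall, on the front of the controller's top. Origin at its underside's centre.
- polish_jar: Bystander: white jar, 60 mm in diameter, 80 mm tall, on the bench behind the controller. Origin at its underside's centre.

How it is judged:
On the way, in this order (a step that is already met when the one before it is completed fails the run):
1. the charging lever is swung to its stop (value of joint lever above 1.12 rad), for 0.05 s.
2. the lever has been let go and is back at rest (value of joint lever below 0.1 rad and contact force between the fingers and controller below 0.1 N), for 0.1 s.
3. the stylus is out of its stand (height (world z) of stylus_tip above 0.085 m and contact force between the fingers and stylus above 1 N), for 0.1 s.
4. the stylus, through the round hole, holds the reset button down (value of joint reset_button above 0.0055 m and horizontal distance between stylus_tip and reset_port_mouth below 0.006 m and z of stylus_tip in the frame of reset_port below 0.013 m), for 0.3 s.
At the end, for the whole second after the job is handed in: Fingers hold the stylus, which stands through the round hole (tip within 6 mm of its axis) and presses the reset button down by over 5.5 of its 7 mm; lever back below 0.1 rad, erase button below 2 mm; all through the last second (all of step 4 and contact force between the fingers and stylus above 1 N and contact force between stylus and reset_port above 2 N and value of joint lever below 0.1 rad and value of joint erase_button below 0.002 m); the arm keeps its last pose, push and grip.
It fails at once if the erase button in the square hole is pressed (value of joint erase_button above 0.003 m).
It fails at once if a bystander is moved more than 25 mm (distance of any of sample_tray, test_block, mount, polish_jar from where it was at the start of the episode above 0.025 m).
It also fails if it takes over 54 s, if anything falls off the work surface, if the arm or the gripper's body presses on something with over 40 N, if the wrist force passes 120 N, or if a joint passes its speed limit or range.

### The arm

A 7-joint arm with a two-finger parallel gripper is mounted at the origin on the work surface. World frame = base frame: x ahead of the robot, y to its left, z up, the work surface at z = 0. Lengths are in m, angles in rad, forces in N, time in s.
With the tool pointing down it reaches from about 0.4 to 0.85 m from the base axis. Payload 4.5 kg.
Tool frame: the origin (TCP) lies between the finger pads; the fingertips stand 19 mm ahead of it and the grasp point (between the pads) is the TCP (r.tips_ahead is the distance from the TCP to the fingertips, in m); z points along the fingers, y is the line along which they close (so a half turn about z gives the same grasp; the last joint's range is limited). The gripper opens to 88 mm and grips with 3 to 60 N. Pads are 18 mm wide; open, the fingers measure 123 mm over their backs; the gripper's body (75 mm by 187 mm) begins 45 mm behind the grasp point.
Start: joints at [1.196, 0.689, -0.195, 1.565, 0.157, 0.902, -0.215], TCP at [0.248, -0.574, 0.258] pointing down, gripper open.
Joint ranges: [-3.01, 3.01], [-0.46, 2.08], [-1.47, 1.51], [0.13, 2.56], [-1, 4.14], [0.04, 2.09], [-2.66, 2.66]. Speed limits (rad/s): [2.57, 2.57, 3.14, 3.14, 3.14, 3.14, 3.14].

### API

Orientations are given as a unit quaternion [x, y, z, w].
In Python, from plant import r, cams, models gives the robot as it stands. The module is installed in compiled form; this text tells all that it offers.
- The arm moves only by the tool jog_arm, never from a script. Its arguments are lists of equal length, an entry for each row: "turn": the turn, a rotation vector about the tool's x, y, z in rad, a list of three; "translation": the shift along the tool's x, y, z in m, a list of three; "grip": the closure, from 0 (fully open) to 1 (shut). In form: {"turn": [[ax, ay, az], ...], "translation": [[tx, ty, tz], ...], "grip": [grip, ...]}. A call has 1 to 20 rows; each row is the pose to reach, as a shift and turn from the pose commanded when the call began, along the tool's axes at that moment; what a row does not reach only later rows make up. A row lasts 1/8 s, in which the tool goes at most 62.5 mm and 10.7 degrees, less where a joint would pass 70% of its speed; a pose out of reach is approached as far as the arm can. A call with a gripper value outside its range is refused whole. The fingers move at their own pace and stop on an object; "force" is the grip in N (left out, the last holds). Time passes only in rows, so rows that repeat a pose let the fingers close. It gives the time, the measured TCP pose, the force, the opening and the grip force at its end, in the units of the state.
- r.get_state(): the state, without advancing time (a new reading comes with each control period).
- cams.snapshot(name): name is "scene" or "top" or "wrist"; returns the picture (420x560x3 uint8, red, green, blue); there is no depth.
- cams.camera_params(name): a dict with "fx", "fy", "cx", "cy" (pixels), "eye" and "orientation" of the camera in the world. Camera axes: x right, y up, looking along -z (the intrinsics and any distortion apply to the point x, -y, -z); pixel columns grow to the right and rows downward; lengths in m; the calibration is good to about 2 mm. A picture is of the moment at which its call begins: read the wrist's pose just before it. camera_params takes no time and is no camera call; for the wrist camera it gives the pose at the moment of the call.
- r.finish_job(): hands the job in; it is judged then, once.
Trained networks look in the newest picture that a camera, given by its name, has taken for a name from the list of things; names that differ only in an ending like _2 or _b are one class to them, and where a whole thing is asked for, a point or a joint stands for the part that bears it (a point fixed in the world has none). Each returns a list of dicts, best first, with "p" (0 to 1); they miss things now and then, are a little off and sometimes report something else, mostly with a low value. They report only what shows in the picture. A call takes as long as a camera call.
- models.find_in(camera, name): "position" ([x, y, z] in m, in world coordinates, good to about 4 mm: the middle of the surface that is visible of it).
- models.masks_of(camera, name): "pixels" (420x560 bool, what is visible of it).
- models.place_of(camera, name): "position" ([x, y, z] in m, in world coordinates, good to about 4 mm: a listed point, or the origin of a listed thing).
The state is a dict: "clock": time; "q": joint angles; "qd": joint speeds; "joint_torque": joint torques, N m; "tool_pos": TCP position; "eef_rot": TCP orientation; "contact_force": force on the tool from outside, world axes, zero at the start; "moment": the same for the moment, N m; "opening": opening from 0.0 (shut) to 1.0 (fully open); "finger_force": force on a finger pad.
Only numpy, scipy, OpenCV 4.12 (cv2) and the standard library are available. Lean on these libraries where they do the work, as an engineer would, in place of code of your own. Each camera call takes 0.05 s, during which the arm holds its last target. There are 200 camera calls.

## Working session

There is one attempt and no reset: what is moved stays moved. The work goes in short steps, Python scripts to look and compute and a tool call to move; the robot and the scene stay as the last step left them, time stands still between calls to the robot, and variables do not carry over. Pictures are saved under pics/ and viewed, at most 10 in all, crops included, and the job is handed in when it is done.

Besides the shell and the picture viewer there is one more tool, called after ">>>" as a command line: name --argument value ..., lists and objects as JSON in quotes. jog_arm: Moves the arm, as the interface text tells. Its arguments: {"type":"object","properties":{"turn":{"type":"array"},"translation":{"type":"array"},"grip":{"type":"array"},"force":{"type":"number"}},"required":["turn","translation","grip"]}

```bash
mkdir -p pics; python3 - <<'E'
from plant import r,cams,models
import cv2,numpy as np
s=r.get_state();print(s['clock'],s['tool_pos'],s['eef_rot'],s['opening'])
a=[]
for c in("scene","top"):
    a.append(cams.snapshot(c)); p=cams.camera_params(c);print(c,p)
    for n in["controller","lever_pivot","lever_post","reset_port_mouth","erase_port_mouth","stand","stylus_grip","sample_tray","test_block","mount","polish_jar"]:
        try:
            d=models.place_of(c,n);print(n,[(np.round(x["position"],3).tolist(),round(x["p"],2)) for x in d[:2]])
        except Exception as e: print(n,e)
    cv2.imwrite(f"pics/{c}0.png",a[-1][:,:,::-1])
print(r.get_state()['clock'])
E
```

```text
0.0 [ 0.24816093 -0.57295219  0.25689665] [ 9.79174011e-01  2.03020622e-01 -2.51734869e-04 -9.05902124e-04] 0.9964047637973167
scene {'fx': 451.3321031503471, 'fy': 451.3321031503471, 'cx': 286.09119341702666, 'cy': 212.08966332543164, 'eye': array([1.06657188, 0.41473523, 0.82575065]), 'orientation': array([0.14373381, 0.31652729, 0.86386407, 0.36454072])}
controller [([0.555, 0.037, 0.103], 0.58), ([0.527, 0.061, -0.0], 0.57)]
lever_pivot [([0.54, 0.132, 0.069], 0.67)]
lever_post [([0.478, 0.19, 0.113], 0.63)]
reset_port_mouth [([0.569, -0.055, 0.107], 0.83)]
erase_port_mouth [([0.552, 0.041, 0.104], 0.87)]
stand [([0.496, 0.354, 0.004], 0.9)]
stylus_grip [([0.461, 0.051, 0.068], 0.7), ([0.49, 0.357, 0.109], 0.54)]
sample_tray [([0.532, -0.356, -0.001], 0.95)]
test_block [([0.448, -0.04, 0.072], 0.51), ([0.779, -0.015, 0.002], 0.37)]
mount [([0.461, 0.05, 0.069], 0.73)]
polish_jar [([0.782, -0.017, 0.001], 0.59)]
top {'fx': 481.5132264714625, 'fy': 481.5132264714625, 'cx': 283.76134424488555, 'cy': 214.0755617086029, 'eye': array([ 0.51531427, -0.01070295,  1.17879632]), 'orientation': array([-0.02759021,  0.02252389,  0.7097258 , -0.70357711])}
controller [([0.527, 0.061, -0.002], 0.81), ([0.538, 0.133, 0.074], 0.32)]
lever_pivot [([0.535, 0.131, 0.073], 0.82)]
lever_post [([0.48, 0.196, 0.115], 0.87)]
reset_port_mouth [([0.568, -0.058, 0.108], 0.57)]
erase_port_mouth [([0.555, 0.031, 0.106], 0.98)]
stand [([0.491, 0.361, -0.001], 0.73)]
stylus_grip [([0.49, 0.359, 0.105], 0.67)]
sample_tray [([0.53, -0.355, 0.0], 0.73), ([0.554, 0.032, 0.104], 0.42)]
test_block [([0.448, -0.039, 0.067], 0.87)]
mount [([0.461, 0.046, 0.068], 0.58)]
polish_jar [([0.775, -0.015, 0.001], 0.59)]
1.2
```

View pics/scene0.png

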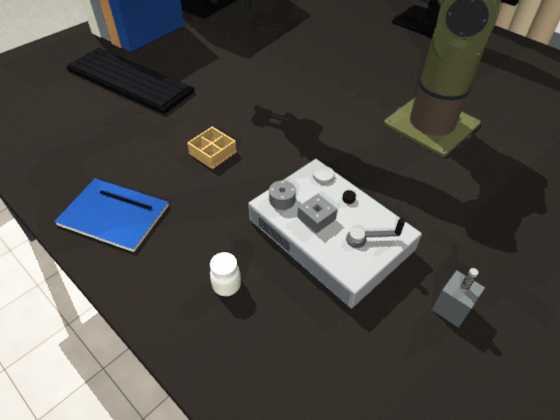

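View pics/top0.png

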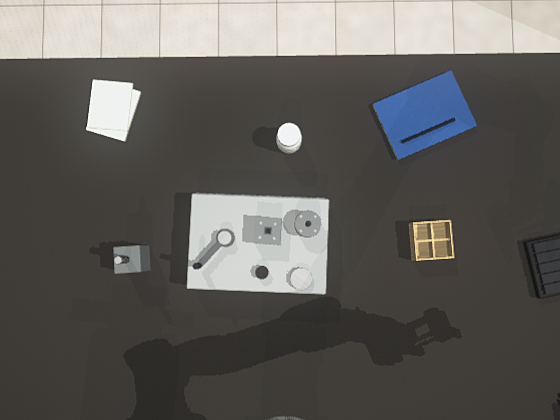

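The top view shows the controller's top at about (192,194)–(327,293). The lever pivot is at (226,238), the post at (197,266), the round module at (307,223), the square one at (267,230), and the stand with the stylus at (130,258). The networks agree with this. Next I'll get the controller's yaw and plan the approach to the post.

```bash
cat > h.py <<'E'
from plant import r,cams,models
import cv2,numpy as np
from scipy.spatial.transform import Rotation as R
def plane(p,uv,z):
    uv=np.atleast_2d(uv).astype(float)
    d=np.c_[(uv[:,0]-p['cx'])/p['fx'],-(uv[:,1]-p['cy'])/p['fy'],-np.ones(len(uv))]
    d=R.from_quat(p['orientation']).apply(d); e=np.array(p['eye'])
    return e+d*((z-e[2])/d[:,2])[:,None]
def proj(p,P):
    c=R.from_quat(p['orientation']).inv().apply(np.atleast_2d(P)-np.array(p['eye']))
    return np.c_[p['cx']+p['fx']*c[:,0]/-c[:,2],p['cy']-p['fy']*c[:,1]/-c[:,2]]
def down(a): # tool x at world angle a (deg), z down
    a=np.radians(a); return R.from_matrix(np.c_[[np.cos(a),np.sin(a),0],[np.sin(a),-np.cos(a),0],[0,0,-1]])
def rows(W): # waypoints x,y,z,a
    s=r.get_state(); Q=R.from_quat(s['eef_rot']); x=Q.apply([1,0,0])
    print('t',round(s['clock'],2),'tcp',np.round(s['tool_pos'],4),'a',round(np.degrees(np.arctan2(x[1],x[0])),1),'open',round(s['opening'],3),'F',np.round(s['contact_force'],1))
    for w in W:
        t=Q.inv().apply(np.array(w[:3])-s['tool_pos']); u=(Q.inv()*down(w[3])).as_rotvec()
        print('turn',np.round(u,3).tolist(),'tr',np.round(t,4).tolist())
E
python3 - <<'E'
from h import *
cams.snapshot("top");p=cams.camera_params("top")
m=models.masks_of("top","controller")[0];M=m["pixels"].astype(np.uint8);print(m["p"],M.sum())
c,_=cv2.findContours(M,0,2);c=max(c,key=cv2.contourArea)
P=plane(p,c[:,0],.07)[:,:2]
rc=cv2.minAreaRect((P*1000).astype(np.float32));print(rc,cv2.boxPoints(rc))
print(plane(p,[[192,194],[329,199],[326,294],[187,289]],.07))
print('post',plane(p,[197,266],.13),'pivot',plane(p,[226,238],.09))
rows([(.5,-.2,.25,23)])
E
```

```text
0.93 11373
((528.0133056640625, 57.816551208496094), (318.8079833984375, 223.60357666015625), 87.18829345703125) [[ 408.52673  -95.91124]
 [ 631.8611  -106.87985]
 [ 647.4999   211.54434]
 [ 424.16553  222.51295]]
[[ 0.64265439  0.20929022  0.07      ]
 [ 0.62808549 -0.10797591  0.07      ]
 [ 0.4105191  -0.09785732  0.07      ]
 [ 0.42430447  0.21963185  0.07      ]]
post [[0.4785519  0.18572328 0.13      ]] pivot [[0.53960352 0.12783123 0.09      ]]
t 1.3 tcp [ 0.2485 -0.5735  0.2577] a 23.4 open 1.003 F [-0.2 -0.2 -0.1]
turn [0.0, 0.0, 0.007] tr [0.3793, -0.2427, 0.0077]
```

```bash
python3 -c "
from h import *
rows([(.48,-.25,.25,65),(.48,.0,.25,100),(.476,.189,.25,137)])"
```

```text
t 1.3 tcp [ 0.2485 -0.5735  0.2577] a 23.4 open 1.003 F [-0.2 -0.2 -0.1]
turn [0.0, 0.0, -0.726] tr [0.3411, -0.2048, 0.0077]
turn [0.0, 0.0, -1.337] tr [0.4404, -0.4342, 0.0077]
turn [0.0, 0.0, -1.982] tr [0.5119, -0.6092, 0.0077]
```

>>> jog_arm --turn '[[0,0,-0.18],[0,0,-0.36],[0,0,-0.54],[0,0,-0.63],[0,0,-0.726],[0,0,-0.726],[0,0,-0.9],[0,0,-1.05],[0,0,-1.2],[0,0,-1.337],[0,0,-1.337],[0,0,-1.5],[0,0,-1.68],[0,0,-1.84],[0,0,-1.982],[0,0,-1.982],[0,0,-1.982],[0,0,-1.982],[0,0,-1.982]]' --translation '[[0.057,-0.034,0.002],[0.114,-0.068,0.004],[0.171,-0.102,0.006],[0.228,-0.136,0.008],[0.285,-0.17,0.008],[0.341,-0.205,0.008],[0.366,-0.262,0.008],[0.391,-0.319,0.008],[0.416,-0.376,0.008],[0.44,-0.434,0.008],[0.44,-0.434,0.008],[0.464,-0.492,0.008],[0.488,-0.55,0.008],[0.512,-0.609,0.008],[0.512,-0.609,0.008],[0.512,-0.609,0.008],[0.512,-0.609,0.008],[0.512,-0.609,0.008],[0.512,-0.609,0.008]]' --grip '[0.6,0.6,0.6,0.6,0.6,0.6,0.6,0.6,0.6,0.6,0.6,0.6,0.6,0.6,0.6,0.6,0.6,0.6,0.6]'

```text
clock: 3.68
tool_pos: [0.4764, 0.1881, 0.2498]
eef_rot: [0.368, 0.93, -0.0, 0.0]
contact_force: [0.6, 0.1, -0.8]
opening: 0.398
finger_force: 0.0
```

```bash
python3 - <<'E'
from h import *
p=cams.camera_params("wrist");a=cams.snapshot("wrist");print(p)
for n in["lever_pivot","lever_post","reset_port_mouth","stylus_grip","stand"]:
    print(n,[(np.round(x["position"],4).tolist(),round(x["p"],2)) for x in models.place_of("wrist",n)[:2]])
cv2.imwrite("pics/w1.png",a[:,:,::-1])
rows([(.476,.189,.25,137)])
print(np.round(r.get_state()['q'],2))
E
```

```text
{'fx': 362.92928959640534, 'fy': 362.92928959640534, 'cx': 278.56299994726885, 'cy': 207.63333913244836, 'eye': array([0.42000108, 0.23937837, 0.37695092]), 'orientation': array([-0.13614791, -0.05884521,  0.39348026,  0.90728952])}
lever_pivot [([0.5391, 0.1312, 0.0684], 0.86)]
lever_post [([0.4769, 0.1876, 0.1151], 0.85), ([0.5408, 0.133, 0.0651], 0.58)]
reset_port_mouth []
stylus_grip [([0.4904, 0.356, 0.1072], 0.9)]
stand [([0.4918, 0.3565, -0.0027], 0.64)]
t 3.98 tcp [0.4762 0.1888 0.2497] a 137.0 open 0.397 F [ 0.1  0.6 -0.8]
turn [0.0, 0.0, -0.001] tr [0.0003, 0.0, -0.0003]
[-0.05  0.62 -0.68  1.9   0.53  0.81 -0.19]
```

View pics/w1.png

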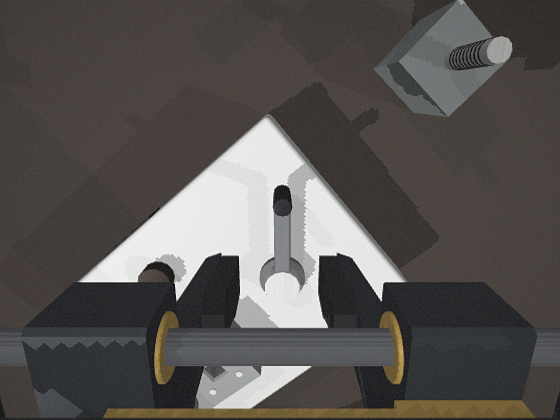

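The wrist view shows the post at (283,200), centred between the open fingers, and the hub at (283,280). The stylus is at (480,52). Now the arc about the pivot.

```bash
python3 -c "
from h import *
W=[(.477,.188,.12,137)]
for a in range(129,56,-8):
    t=np.radians(a);W.append((.539+.085*np.cos(t),.131+.085*np.sin(t),.12,a))
W.append((.539+.085*np.cos(t),.131+.085*np.sin(t),.2,a))
rows(W)"
```

```text
t 3.98 tcp [0.4762 0.1888 0.2497] a 137.0 open 0.397 F [ 0.1  0.6 -0.8]
turn [0.0, 0.0, -0.001] tr [-0.0011, -0.0, 0.1297]
turn [0.0, 0.0, 0.139] tr [-0.0011, 0.0124, 0.1297]
turn [0.0, 0.0, 0.279] tr [-0.0036, 0.024, 0.1297]
turn [0.0, 0.0, 0.418] tr [-0.0077, 0.0351, 0.1297]
turn [0.0, 0.0, 0.558] tr [-0.0132, 0.0456, 0.1297]
turn [0.0, 0.0, 0.698] tr [-0.0202, 0.0552, 0.1297]
turn [0.0, 0.0, 0.837] tr [-0.0284, 0.0637, 0.1297]
turn [0.0, 0.0, 0.977] tr [-0.0378, 0.071, 0.1297]
turn [0.0, 0.0, 1.116] tr [-0.048, 0.077, 0.1297]
turn [0.0, 0.0, 1.256] tr [-0.059, 0.0814, 0.1297]
turn [0.0, 0.0, 1.396] tr [-0.0705, 0.0843, 0.1297]
turn [0.0, 0.0, 1.396] tr [-0.0705, 0.0843, 0.0497]
```

>>> jog_arm --turn '[[0,0,0],[0,0,0],[0,0,0],[0,0,0],[0,0,0.139],[0,0,0.279],[0,0,0.418],[0,0,0.558],[0,0,0.698],[0,0,0.837],[0,0,0.977],[0,0,1.116],[0,0,1.256],[0,0,1.396],[0,0,1.396],[0,0,1.396],[0,0,1.396]]' --translation '[[-0.001,0,0.05],[-0.001,0,0.1],[-0.001,0,0.13],[-0.001,0,0.13],[-0.001,0.0124,0.13],[-0.0036,0.024,0.13],[-0.0077,0.0351,0.13],[-0.0132,0.0456,0.13],[-0.0202,0.0552,0.13],[-0.0284,0.0637,0.13],[-0.0378,0.071,0.13],[-0.048,0.077,0.13],[-0.059,0.0814,0.13],[-0.0705,0.0843,0.13],[-0.0705,0.0843,0.13],[-0.0705,0.0843,0.13],[-0.0705,0.0843,0.13]]' --grip '[0.6,0.6,0.6,0.6,0.6,0.6,0.6,0.6,0.6,0.6,0.6,0.6,0.6,0.6,0.6,0.6,0.6]'

```text
clock: 6.1
tool_pos: [0.5815, 0.206, 0.1209]
eef_rot: [0.878, 0.478, -0.002, -0.003]
contact_force: [-7.8, 3.9, 1.7]
opening: 0.4
finger_force: 4.1
```

```bash
python3 - <<'E'
from h import *
p=cams.camera_params("top");a=cams.snapshot("wrist");
for n in["lever_pivot","lever_post"]:
    print(n,[(np.round(x["position"],4).tolist(),round(x["p"],2)) for x in models.place_of("wrist",n)[:2]])
cv2.imwrite("pics/w2.png",a[:,:,::-1])
rows([])
E
```

```text
lever_pivot [([0.5408, 0.1322, 0.0696], 0.98), ([0.494, 0.3551, 0.0007], 0.57)]
lever_post [([0.5738, 0.2105, 0.1127], 0.86)]
t 6.25 tcp [0.5815 0.206  0.1209] a 57.2 open 0.401 F [-6.7  4.2  1.4]
```

View pics/w2.png

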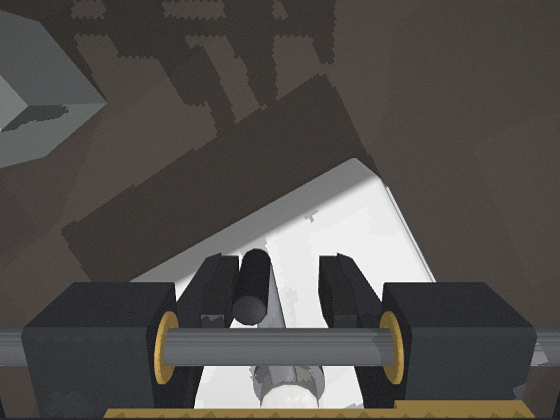

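The view shows the post at (255,290) pressed by the trailing finger, at about 67°. With an 8 N force reading, the lever is on its stop. I'll lift off and go above the stylus.

```bash
python3 -c "
from h import *
rows([(.5815,.206,.22,57),(.491,.357,.24,90)])"
```

```text
t 6.25 tcp [0.5815 0.206  0.1209] a 57.2 open 0.401 F [-6.7  4.2  1.4]
turn [-0.008, -0.0, 0.003] tr [0.0001, -0.0007, -0.0991]
turn [-0.007, -0.003, -0.573] tr [0.0779, -0.1588, -0.1179]
```

>>> jog_arm --turn '[[0,0,0],[0,0,0],[0,0,0],[0,0,-0.15],[0,0,-0.3],[0,0,-0.45],[-0.007,-0.003,-0.573],[-0.007,-0.003,-0.573],[-0.007,-0.003,-0.573],[-0.007,-0.003,-0.573]]' --translation '[[0,0,-0.04],[0,0,-0.09],[0,0,-0.1],[0.02,-0.04,-0.105],[0.04,-0.08,-0.11],[0.06,-0.12,-0.115],[0.078,-0.159,-0.118],[0.078,-0.159,-0.118],[0.078,-0.159,-0.118],[0.078,-0.159,-0.118]]' --grip '[0.6,0.6,0.6,0.4,0.4,0.4,0.4,0.4,0.4,0.4]'

```text
clock: 7.5
tool_pos: [0.4954, 0.3527, 0.2376]
eef_rot: [0.709, 0.705, 0.0, 0.004]
contact_force: [0.4, -0.1, -0.4]
opening: 0.602
finger_force: 0.0
```

```bash
python3 - <<'E'
from h import *
cams.snapshot("wrist");cams.snapshot("top")
for c in("wrist","top"):
  for n in["lever_post","stylus_grip","stand"]:
    print(c,n,[(np.round(x["position"],4).tolist(),round(x["p"],2)) for x in models.place_of(c,n)[:2]])
rows([(.491,.357,.108,90)])
E
```

```text
wrist lever_post [([0.4775, 0.1908, 0.1126], 0.92)]
wrist stylus_grip [([0.495, 0.3551, 0.1069], 0.86)]
wrist stand [([0.4914, 0.3535, 0.0024], 0.96)]
top lever_post [([0.479, 0.1939, 0.1149], 0.89), ([0.5673, -0.0599, 0.1036], 0.4)]
top stylus_grip [([0.4936, 0.3619, 0.1068], 0.54)]
top stand [([0.4913, 0.3579, -0.0004], 0.81)]
t 7.9 tcp [0.4945 0.3542 0.2377] a 89.8 open 0.598 F [-0.2 -0.9  0.2]
turn [0.006, 0.005, -0.003] tr [0.0034, -0.0042, 0.1296]
```

>>> jog_arm --turn '[[0,0,0],[0.006,0.005,0],[0.006,0.005,0],[0.006,0.005,0],[0.006,0.005,0],[0.006,0.005,0],[0.006,0.005,0],[0.006,0.005,0],[0.006,0.005,0],[0.006,0.005,0]]' --translation '[[0.002,-0.002,0.04],[0.002,-0.002,0.08],[0.002,-0.002,0.11],[0.002,-0.002,0.13],[0.002,-0.002,0.13],[0.002,-0.002,0.13],[0.002,-0.002,0.13],[0.002,-0.002,0.13],[0.002,-0.002,0.13],[0.002,-0.002,0.13]]' --grip '[0.4,0.4,0.4,0.4,0.4,1,1,1,1,1]' --force 30

```text
clock: 9.15
tool_pos: [0.4933, 0.3559, 0.1081]
eef_rot: [0.708, 0.706, 0.0, -0.0]
contact_force: [0.0, -0.1, 2.9]
opening: 0.173
finger_force: 30.0
```

```bash
python3 - <<'E'
from h import *
a=cams.snapshot("wrist");cv2.imwrite("pics/w3.png",a[:,:,::-1])
print(r.get_state()['finger_force']);rows([(.4925,.3565,.26,90)])
E
```

```text
29.99953631311655
t 9.2 tcp [0.4933 0.3559 0.1081] a 89.8 open 0.17 F [ 0.1 -0.8  3.7]
turn [0.0, -0.001, -0.003] tr [0.0007, -0.0008, -0.1519]
```

View pics/w3.png

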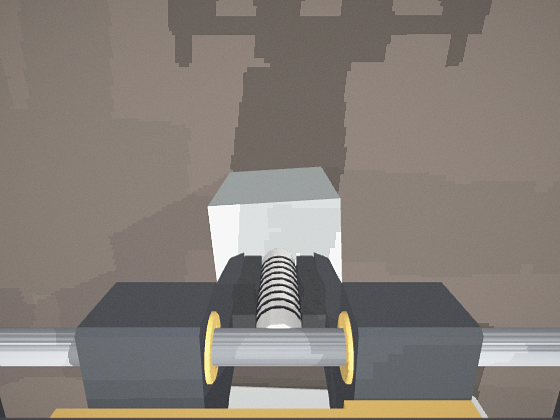

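The handle sits between the pads at (280,290). Next I lift and travel to above the round port.

>>> jog_arm --turn '[[0,0,0],[0,0,0],[0,0,0],[0,0,0],[0,0,0],[0,0,0],[0,0,0],[0,0,0],[0,0,0],[0,0,0],[0,0,0],[0,0,0],[0,0,0],[0,0,0],[0,0,0],[0,0,0],[0,0,0]]' --translation '[[0,0,-0.03],[0,0,-0.07],[0,0,-0.11],[0,0,-0.15],[0,0,-0.15],[-0.04,0.007,-0.15],[-0.09,0.016,-0.15],[-0.14,0.025,-0.15],[-0.19,0.035,-0.15],[-0.24,0.044,-0.15],[-0.29,0.053,-0.15],[-0.34,0.062,-0.15],[-0.38,0.069,-0.15],[-0.413,0.075,-0.15],[-0.413,0.075,-0.14],[-0.413,0.075,-0.14],[-0.413,0.075,-0.14]]' --grip '[1,1,1,1,1,1,1,1,1,1,1,1,1,1,1,1,1]' --force 40

```text
clock: 11.32
tool_pos: [0.5666, -0.0556, 0.2472]
eef_rot: [0.707, 0.707, 0.0, -0.001]
contact_force: [0.4, -0.7, -1.1]
opening: 0.17
finger_force: 40.0
```

```bash
python3 - <<'E'
from h import *
for c in("wrist","scene","top"):
  a=cams.snapshot(c);cv2.imwrite(f"pics/{c}4.png",a[:,:,::-1])
  for n in["stylus_grip","stylus_tip","reset_port_mouth","reset_port","lever_post","erase_port_mouth"]:
    print(c,n,[(np.round(x["position"],4).tolist(),round(x["p"],2)) for x in models.place_of(c,n)[:2]])
  if c=="scene":
    p=cams.camera_params(c);t=np.array(r.get_state()['tool_pos']);print(proj(p,[t,t-[0,0,.1],[.568,-.057,.105]]))
    cv2.imwrite("pics/crop4.png",cv2.resize(a[100:250,210:410],(800,600),interpolation=cv2.INTER_CUBIC)[:,:,::-1])
rows([])
E
```

```text
wrist stylus_grip [([0.5662, -0.0567, 0.2454], 0.91)]
wrist stylus_tip [([0.5668, -0.0559, 0.1424], 0.57)]
wrist reset_port_mouth [([0.57, -0.0547, 0.1068], 0.97)]
wrist reset_port [([0.5657, -0.0532, 0.0684], 0.78), ([0.5313, -0.3519, 0.0008], 0.17)]
wrist lever_post []
wrist erase_port_mouth [([0.5543, 0.0285, 0.1065], 0.73), ([0.4616, 0.0506, 0.0689], 0.25)]
scene stylus_grip [([0.5666, -0.0526, 0.2495], 0.48)]
scene stylus_tip [([0.5671, -0.0539, 0.2467], 0.73), ([0.5677, -0.0556, 0.148], 0.58)]
scene reset_port_mouth [([0.5412, 0.1349, 0.0704], 0.58), ([0.5674, -0.0569, 0.1082], 0.55)]
scene reset_port [([0.5717, -0.0558, 0.0678], 0.91), ([0.7773, -0.016, 0.0022], 0.7)]
scene lever_post [([0.4816, 0.1904, 0.1138], 0.91)]
scene erase_port_mouth [([0.5519, 0.0363, 0.1059], 0.95)]
[[283.86849854 138.49082124]
 [283.22016869 174.85174122]
 [282.80827119 189.02684373]]
top stylus_grip []
top stylus_tip []
top reset_port_mouth [([0.774, -0.0178, 0.0007], 0.65)]
top reset_port []
top lever_post [([0.4802, 0.1944, 0.1217], 0.63)]
top erase_port_mouth [([0.5552, 0.0297, 0.1044], 0.79)]
t 12.38 tcp [ 0.5669 -0.0575  0.2476] a 89.8 open 0.168 F [-0.1 -0.1 -0.6]
```

View pics/crop4.png

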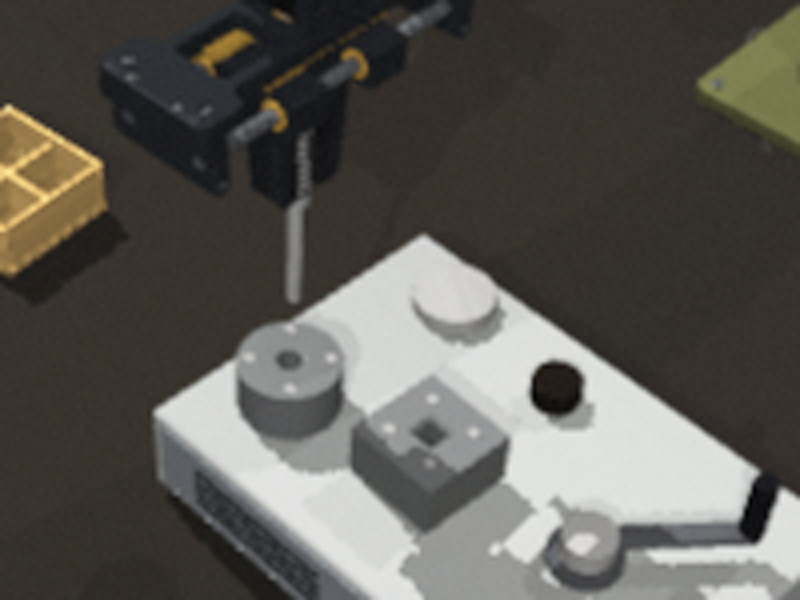

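View pics/wrist4.png

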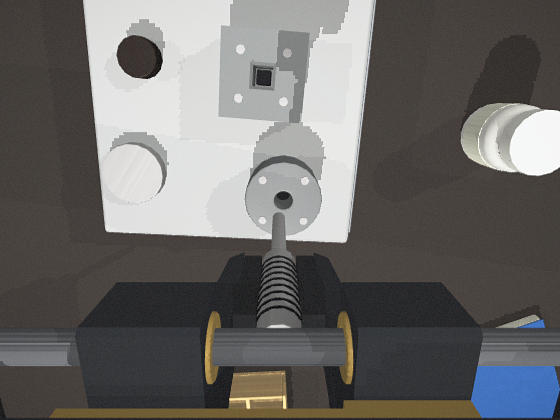

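The wrist view shows the round hole at (283.5,200) with the stylus tip just below it at (279,214). In the scene view the hole is at about (282.3,189.8) and the tip at (283.3,174.5). The lever is at rest.

```bash
python3 - <<'E'
from h import *
a=cv2.imread("pics/wrist4.png",0)
# hole centre by dark blob, mouth ellipse
sub=a[190:212,270:297];print(sub[::1,::1])
p=cams.camera_params("wrist");t=np.array(r.get_state()['tool_pos'])
print('wrist tip pred',proj(p,[t-[0,0,.1],t-[0,0,.07]]),'mouth',plane(p,[283.3,200],.105))
print('scene mouth',plane(cams.camera_params("scene"),[282.3,189.8],.105))
print('top mouth',plane(cams.camera_params("top"),[307.5,223.5],.105))
E
```

```text
[[168 169 169 167 169 172 170 168 174 175 180 182 190 195 191 187 186 180
  171 170 171 170 173 171 170 166 170]
 [172 174 171 169 172 169 171 176 176 184 129 102  97  82  97 108 163 194
  189 177 173 172 172 171 171 170 171]
 [170 170 173 172 169 173 173 178 124  78  53  44  37  33  44  43  63  77
  141 189 179 173 171 171 172 172 169]
 [170 174 171 169 172 174 168  90  53  25  34  27  36  31  36  31  30  28
   59 102 184 180 170 170 173 169 170]
 [172 170 169 176 174 165  79  28  32  37  34  38  38  30  38  39  35  28
   35  36 111 176 172 172 169 170 170]
 [170 173 173 169 168 112  70  32  34  34  35  37  40  39  34  34  31  37
   31  54  70 145 174 170 169 174 169]
 [172 173 173 174 156  76  69  26  35  30  35  40  35  27  33  33  38  34
   25  72  70  80 172 174 169 171 171]
 [169 171 169 170 112  66  70  60  31  35  30  31  42  38  35  41  32  28
   45  75  70  60 138 169 173 171 170]
 [169 171 172 167  80  71  75  74  62  35  32  37  32  31  36  35  31  42
   71  74  64  66 128 169 169 171 170]
 [171 171 168 157  80  70  77  75  74  65  51  39  31  32  40  56  59  74
   77  73
[... 908 characters left out ...]
 165 169 175 173 170 171]
 [174 173 172 170 173 174 166 159 144 109  86  85  84  83  73  76  79 118
  121 159 167 171 171 170 171 172 170]
 [171 174 174 172 170 171 169 173 166 161 145 143 112 123 123 121 155 164
  164 170 171 172 168 167 171 170 169]
 [175 171 171 172 173 172 169 175 170 169 168 169 162 164 164 167 171 166
  172 173 169 171 171 174 171 170 173]
 [175 171 171 170 171 172 174 174 177 176 178 174 170 172 171 171 171 170
  169 171 174 171 172 174 172 172 173]]
wrist tip pred [[280.23977567 215.60285808]
 [280.46009736 231.83147568]] mouth [[ 0.56948865 -0.05886135  0.105     ]]
scene mouth [[ 0.57047036 -0.05616009  0.105     ]]
top mouth [[ 0.57003377 -0.0561277   0.105     ]]
```

>>> jog_arm --turn '[[0,0,0],[0,0,0],[0,0,0],[0,0,0]]' --translation '[[0,0.003,0.015],[0,0.003,0.034],[0,0.003,0.034],[0,0.003,0.034]]' --grip '[1,1,1,1]'

```text
clock: 12.88
tool_pos: [0.5701, -0.0573, 0.2136]
eef_rot: [0.708, 0.706, 0.0, -0.0]
contact_force: [-0.7, -0.4, -1.0]
opening: 0.172
finger_force: 40.0
```

```bash
python3 - <<'E'
from h import *
p=cams.camera_params("wrist");a=cams.snapshot("wrist");b=cams.snapshot("scene")
t=np.array(r.get_state()['tool_pos'])
print(proj(p,[t-[0,0,.1],[.57,-.0575,.105]]),proj(cams.camera_params("scene"),[t-[0,0,.1]]))
A=cv2.resize(a[150:270,220:340],(480,480),interpolation=cv2.INTER_CUBIC)
B=cv2.resize(b[150:210,260:300],(320,480),interpolation=cv2.INTER_CUBIC)
cv2.imwrite("pics/crop5.png",np.hstack([A,B])[:,:,::-1]);rows([])
E
```

```text
[[280.60044036 215.96850275]
 [279.96757161 211.89693381]] [[281.96642879 186.6116605 ]]
t 12.97 tcp [ 0.5704 -0.0574  0.2141] a 89.8 open 0.172 F [ 0.4 -0.7 -0.7]
```

View pics/crop5.png

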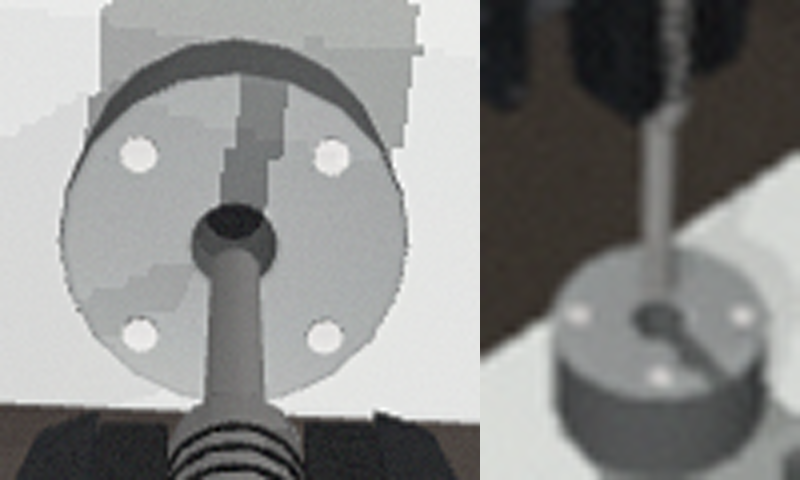

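The tip sits over the hole: hole centre (234,245) and shaft axis column 237 in the crop, under 1 mm off. Descending.

>>> jog_arm --turn '[[0,0,0],[0,0,0],[0,0,0],[0,0,0],[0,0,0],[0,0,0],[0,0,0],[0,0,0]]' --translation '[[0,-0.0005,0.007],[0,-0.0005,0.014],[0,-0.0005,0.021],[0,-0.0005,0.027],[0,-0.0005,0.031],[0,-0.0005,0.035],[0,-0.0005,0.037],[0,-0.0005,0.037]]' --grip '[1,1,1,1,1,1,1,1]'

```text
clock: 13.98
tool_pos: [0.5696, -0.0574, 0.1777]
eef_rot: [0.708, 0.706, 0.0, 0.0]
contact_force: [-1.6, 1.0, 9.6]
opening: 0.169
finger_force: 40.0
```

>>> jog_arm --turn '[[0,0,0],[0,0,0],[0,0,0],[0,0,0],[0,0,0]]' --translation '[[0,0,0.001],[0,0,0.001],[0,0,0.001],[0,0,0.001],[0,0,0.001]]' --grip '[1,1,1,1,1]'

```text
clock: 14.6
tool_pos: [0.5697, -0.0574, 0.1774]
eef_rot: [0.708, 0.706, 0.0, 0.001]
contact_force: [-4.0, -0.1, 14.7]
opening: 0.166
finger_force: 40.0
```

```bash
python3 - <<'E'
from h import *
a=cams.snapshot("wrist");cams.snapshot("scene")
print([(x["position"],x["p"]) for x in models.place_of("scene","lever_post")[:1]])
print([(x["position"],x["p"]) for x in models.place_of("wrist","stylus_grip")[:1]])
cv2.imwrite("pics/w6.png",a[:,:,::-1]);rows([])
E
```

```text
[([0.4795, 0.1958, 0.1153], 0.68)]
[([0.57, -0.0599, 0.1773], 0.9)]
t 14.8 tcp [ 0.5697 -0.0574  0.1774] a 89.8 open 0.169 F [-4.5 -0.  15.3]
```

View pics/w6.png

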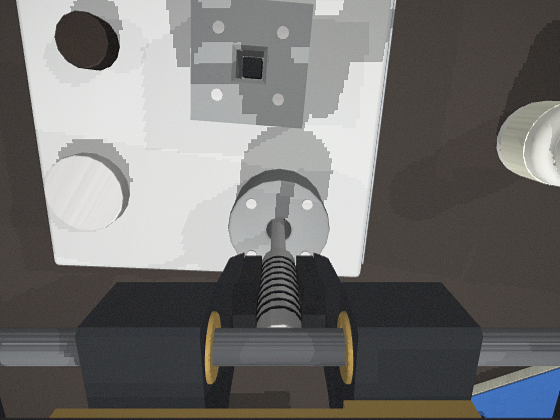

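The shaft stands in the round hole at (279,230), the push is 15 N against the button's stop, and the lever is at rest. I'm handing in.

```bash
python3 -c "
from plant import r
print(r.finish_job())"
```

```text
the job is handed in; nothing more can be done
None
```

I handed the job in at about 15 s of the 54 s limit; no verdict came back. The lever was swung to its stop and sprang back, and the gripped stylus is holding the reset button down through the round hole with about 15 N (6 N presses it fully).

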